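# Stir the tumbling stones through the grate of the separating drum

## Task

Take the stirrer from its cradle and stir the stones round in the drum with it until all six have dropped through the windows of the grate, leaving the flange lying on the grate. Stir gently: do not press hard on the drum, shove it away or tip it, and do not touch the stones with the fingers. Then lay the stirrer back in its cradle, and leave the other tools where they are.

Things in the scene. Friction and masses are not known exactly. Their poses are not given: they have to be found in the camera images.
- drum: round open steel drum, 172 mm across, walls 4 mm, rim 96 mm above the worktop; it stands loose (1.3 to 2 kg: a sideways shove of about 10 N slides it). Inside is a flat grate plate with empty space and a closed floor below it. Origin: centre of the underside, z up. The grate's three windows lie at 60, 180 and 300 degrees anticlockwise from its x axis.
- grate (a point): centre of the grate's upper face, 62 mm above the drum's underside. The grate is solid but for three windows, 120 degrees apart, that run from 41 mm off the axis out to the wall; each is about 41 mm wide at 60 mm off the axis and widens outward. Axes as the drum's.
- flange_mid (a point): turned steel flange: disc 66 mm across, 12 mm thick, with a boss 34 mm across; 34 mm high in all, 0.28 to 0.46 kg, lying loose near the middle of the grate. Point: on its axis, 6 mm above its underside. Between it and the drum's wall is a ring-shaped lane about 49 mm wide where the stones lie.
- stone0_mid (a point): one of six equal loose grey tumbling stones: a squat round pill 24 mm across, 18 mm high, 20 g, lying on the grate round the flange at the start; it falls through a window once pushed over it. Point: its centre.
- stone1_mid (a point): one of six equal loose grey tumbling stones: a squat round pill 24 mm across, 18 mm high, 20 g, lying on the grate round the flange at the start; it falls through a window once pushed over it. Point: its centre.
- stone2_mid (a point): one of six equal loose grey tumbling stones: a squat round pill 24 mm across, 18 mm high, 20 g, lying on the grate round the flange at the start; it falls through a window once pushed over it. Point: its centre.
- stone3_mid (a point): one of six equal loose grey tumbling stones: a squat round pill 24 mm across, 18 mm high, 20 g, lying on the grate round the flange at the start; it falls through a window once pushed over it. Point: its centre.
- stone4_mid (a point): one of six equal loose grey tumbling stones: a squat round pill 24 mm across, 18 mm high, 20 g, lying on the grate round the flange at the start; it falls through a window once pushed over it. Point: its centre.
- stone5_mid (a point): one of six equal loose grey tumbling stones: a squat round pill 24 mm across, 18 mm high, 20 g, lying on the grate round the flange at the start; it falls through a window once pushed over it. Point: its centre.
- stirrer_grip (a point): stirrer, a 150 mm rod: square wooden handle 18 x 18 mm over the top 85 mm, 11 mm shank, round steel foot 14 mm across, 26 mm high; 0.12 kg. It starts leaning in its cradle 30 degrees off vertical, handle up and towards the robot. Point: on its axis, 115 mm from the foot's end, 35 mm from the top. z up the rod; y level across it, square to two flats; x to its upper side.
- stirrer_foot (a point): centre of the end face of the stirrer's foot; the same axes as stirrer_grip. Keep the hand clear of two fixed obstacles: the lathe's black hand lever, left of the drum (upright, 25 mm across, top 270 mm above the worktop, at about x = 0.445, y = 0.162 m), and the wall cabinet, which overhangs from x = 0.65 m on, its underside 405 mm up.
- rest_grip (a point): where stirrer_grip is when the stirrer lies home in the cradle (130 mm up). The rest is fixed: an inclined wooden cradle, open above, ledge under the foot, cheeks 27 mm apart at the foot and at the handle's lower end, all within 83 mm of the foot's end. z up, x level from the handle end towards the foot.
- oil_can: red oil can with a cone body, 68 mm across and 118 mm high, a loose bystander; origin: centre of its underside.
- spanner_a: open-ended spanner 180 mm long lying on the worktop, a loose bystander; origin: centre of its underside.
- spanner_b: open-ended spanner 189 mm long lying on the worktop, a loose bystander; origin: centre of its underside.

How it is judged:
By the outcome, as a careful person would: the job done as asked, in the order asked, and still so for the second after the job is handed in, with the robot touching nothing.
It also fails if it takes over 72 s, if anything falls off the work surface, if the arm or the gripper's body presses on something with over 40 N, if the wrist force passes 120 N, or if a joint passes its speed limit or range.

## Robot

A 6-joint arm with a two-finger parallel gripper is mounted at the origin on a cart in front of the work surface, level with it; the furniture and walls round the work are solid. World frame = base frame: x ahead of the robot, y to its left, z up, the work surface at z = 0. Lengths are in m, angles in rad, forces in N, time in s.
With the tool pointing down it reaches from about 0.375 to 0.9 m from the base axis. Payload 3.1 kg.
Tool frame: the origin (TCP) lies between the finger pads; the fingertips stand 17 mm ahead of it and the grasp point (between the pads) lies 2 mm behind it; z points along the fingers, y is the line along which they close (so a half turn about z gives the same grasp; the last joint's range is limited). The gripper opens to 87 mm and grips with 3 to 60 N. Pads are 19 mm wide; open, the fingers measure 117 mm over their backs; the gripper's body (75 mm by 190 mm) begins 51 mm behind the grasp point.
Start: joints at [-1.476, 0.527, 1.433, -0, 1.181, -0.178], TCP at [0.169, -0.602, 0.24] pointing down, gripper open.
Joint ranges: [-3.08, 3.08], [-0.75, 2.2], [0.22, 2.44], [-1.43, 4.57], [0, 2.65], [-2.85, 2.85]. Speed limits (rad/s): [2.79, 2.79, 3.14, 3.14, 3.14, 3.14].

## Interface

Orientations are given as a unit quaternion [w, x, y, z].
In Python, from plant import env gives the robot as it stands. The module is installed in compiled form; this text tells all that it offers.
- The arm moves only by the shell command python3 -m crank 'ROWS' [FORCE]. ROWS is JSON, a list of rows, each an object of numbers: "wx", "wy", "wz": the turn, a rotation vector about the tool's x, y, z in rad; "x", "y", "z": the shift along the tool's x, y, z in mm; "hand": the closure, from 0 (fully open) to 1 (shut). In form: [{"wx": .., "wy": .., "wz": .., "x": .., "y": .., "z": .., "hand": ..}, ...]. A call has 1 to 20 rows; each row is the pose to reach, as a shift and turn from the pose commanded when the call began, along the tool's axes at that moment; what a row does not reach only later rows make up. A row lasts 1/8 s, in which the tool goes at most 62.5 mm and 10.7 degrees, less where a joint would pass 70% of its speed; a pose out of reach is approached as far as the arm can. A call with a gripper value outside its range is refused whole. The fingers move at their own pace and stop on an object; FORCE is the grip in N (left out, the last holds). Time passes only in rows, so rows that repeat a pose let the fingers close. It gives the time, the measured TCP pose, the force, the opening and the grip force at its end, in the units of the state.
- env.read_state(): the state, without advancing time (a new reading comes with each control period).
- env.camera(name): name is "side" or "top" or "wrist"; returns the picture (384x512x3 uint8, red, green, blue); there is no depth.
- env.camera_info(name): a dict with "fx", "fy", "cx", "cy" (pixels), "rvec" (rotation vector, rad) and "tvec" (3), from world to camera coordinates, as OpenCV has them. Camera axes: x right, y down, z forward; pixel columns grow to the right and rows downward; lengths in m; the calibration is good to about 2 mm. A picture is of the moment at which its call begins: read the wrist's pose just before it. camera_info takes no time and is no camera call; for the wrist camera it gives the pose at the moment of the call.
- env.close_job(): hands the job in; it is judged then, once.
Trained networks look in the newest picture that a camera, given by its name, has taken for a name from the list of things; names that differ only in an ending like _2 or _b are one class to them, and where a whole thing is asked for, a point or a joint stands for the part that bears it (a point fixed in the world has none). Each returns a list of dicts, best first, with "p" (0 to 1); they miss things now and then, are a little off and sometimes report something else, mostly with a low value. They report only what shows in the picture. A call takes as long as a camera call.
- env.outline_of(camera, name): "mask" (384x512 bool, what is visible of it) and "uv" ([column, row] in pixels, amid what is visible of it).
- env.place_of(camera, name): "uv" ([column, row] in pixels: a listed point, or the origin of a listed thing).
The state is a dict: "t": time; "joint_positions": joint angles; "qvel": joint speeds; "joint_torque": joint torques, N m; "tcp_pos": TCP position; "tool_rot": TCP orientation; "contact_force": force on the tool from outside, world axes, zero at the start; "ft_torque": the same for the moment, N m; "opening": finger opening in m; "grip_force": force on a finger pad.
Only numpy, scipy, OpenCV 4.12 (cv2) and the standard library are available. Lean on these libraries where they do the work, as an engineer would, in place of code of your own. Each camera call takes 0.05 s, during which the arm holds its last target. There are 200 camera calls.

## Working session

There is one attempt and no reset: what is moved stays moved. The work goes in short steps, Python scripts to look and compute and a shell command to move; the robot and the scene stay as the last step left them, time stands still between calls to the robot, and variables do not carry over. Pictures are saved under pics/ and viewed, at most 10 in all, crops included, and the job is handed in when it is done.

```bash
mkdir -p pics; cat > h.py <<'E'
import numpy as np, cv2
from scipy.spatial.transform import Rotation as R
from plant import env
def cam(n):
    i=env.camera_info(n);K=np.array([[i['fx'],0,i['cx']],[0,i['fy'],i['cy']],[0,0,1.]])
    return K,R.from_rotvec(np.ravel(i['rvec'])).as_matrix(),np.ravel(i['tvec'])
def ray(n,uv):
    K,r,t=cam(n);d=r.T@np.linalg.solve(K,[uv[0],uv[1],1.]);return -r.T@t,d/np.linalg.norm(d)
def atz(n,uv,z):
    o,d=ray(n,uv);return o+d*(z-o[2])/d[2]
def tri(obs):
    A=np.zeros((3,3));b=np.zeros(3);rs=[ray(n,u) for n,u in obs]
    for o,d in rs:
        P=np.eye(3)-np.outer(d,d);A+=P;b+=P@o
    p=np.linalg.solve(A,b);return p,[np.linalg.norm((np.eye(3)-np.outer(d,d))@(p-o)) for o,d in rs]
def proj(n,p):
    K,r,t=cam(n);q=K@(r@np.asarray(p)+t);return q[:2]/q[2]
def snap(n,f=None,crop=None,scale=1):
    im=env.camera(n)
    if f:
        o=im if crop is None else im[crop[1]:crop[3],crop[0]:crop[2]]
        cv2.imwrite(f,cv2.cvtColor(cv2.resize(o,None,fx=scale,fy=scale),cv2.COLOR_RGB2BGR))
    return im
E
python3 - <<'E'
from h import *
np.set_printoptions(precision=4,suppress=True)
a=snap('side');b=snap('top')
o=np.vstack([a,b]);cv2.imwrite('pics/a.png',cv2.cvtColor(cv2.resize(np.hstack([a,b]),(800,300)),cv2.COLOR_RGB2BGR))
for c in('side','top'):
    print(c,-cam(c)[1].T@cam(c)[2],cam(c)[1][2])
    for n in['drum','grate','flange_mid','stone0_mid','stirrer_grip','stirrer_foot','rest_grip','oil_can','spanner_a']:
        print(n,[(np.round(d['uv']).tolist(),round(d['p'],2)) for d in env.place_of(c,n)][:8])
print(env.read_state())
E
```

```text
side [0.3399 0.5836 0.5488] [ 0.2912 -0.8015 -0.5223]
drum [([295.0, 261.0], 0.79)]
grate [([298.0, 236.0], 0.77)]
flange_mid [([296.0, 239.0], 0.61), ([268.0, 236.0], 0.16)]
stone0_mid [([305.0, 218.0], 0.49)]
stirrer_grip [([302.0, 167.0], 0.66)]
stirrer_foot [([280.0, 199.0], 0.91)]
rest_grip [([306.0, 165.0], 0.79)]
oil_can [([251.0, 192.0], 0.69)]
spanner_a [([190.0, 218.0], 0.58), ([324.0, 226.0], 0.37)]
top [ 0.5031 -0.1225  0.9579] [ 0.0746  0.0212 -0.997 ]
drum [([228.0, 234.0], 0.81)]
grate [([230.0, 233.0], 0.96)]
flange_mid [([227.0, 232.0], 0.68)]
stone0_mid [([212.0, 212.0], 0.72), ([255.0, 238.0], 0.59)]
stirrer_grip [([308.0, 213.0], 0.8), ([256.0, 122.0], 0.66), ([305.0, 191.0], 0.4)]
stirrer_foot [([304.0, 192.0], 0.83), ([224.0, 230.0], 0.57), ([232.0, 230.0], 0.56), ([202.0, 245.0], 0.56)]
rest_grip [([301.0, 216.0], 0.97)]
oil_can [([330.0, 150.0], 0.8)]
spanner_a [([230.0, 146.0], 0.73), ([257.0, 123.0], 0.66)]
{'t': 1.0, 'joint_positions': array([-1.4755,  0.5275,  1.4327, -0.    ,  1.1814, -0.1785]), 'qvel': array([ 0.0003,  0.001 ,  0.0015, -0.0006, -0.    , -0.001 ]), 'joint_torque': array([ -0.0001, -44.0021, -17.6991,   0.0634,   0.0504,  -0.    ]), 'tcp_pos': array([ 0.169 , -0.6017,  0.2396]), 'tool_rot': array([ 0.    ,  0.9906,  0.1365, -0.    ]), 'contact_force': array([-0.1974,  0.1817, -0.3776]), 'ft_torque': array([ 0.0099, -0.0174,  0.0339]), 'grip_force': 0.0, 'opening': 0.08699712569917302}
```

View pics/a.png

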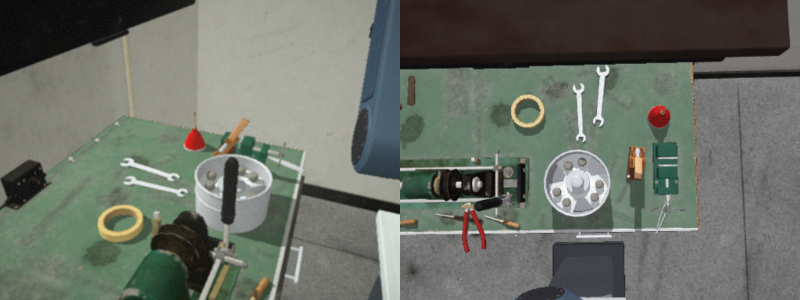

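The side and top views show the drum (top pixel ~(228,234)) with six stones round the flange. The cradle with the stirrer is at ~(305,203), the red can at (330,150), and the spanners behind the drum.

```bash
python3 - <<'E'
from h import *
np.set_printoptions(precision=4,suppress=True)
snap('side','pics/b1.png');im=snap('top','pics/b.png',(170,170,350,280),4.4)
P=lambda c,n:[d['uv'] for d in env.place_of(c,n)]
for n in['drum','grate','flange_mid','stirrer_grip','stirrer_foot','rest_grip','oil_can']:
    s,t=P('side',n),P('top',n)
    if s and t: print(n,*tri([('side',s[0]),('top',t[0])]))
print('rest z.13',atz('top',P('top','rest_grip')[0],.13),'drum',atz('top',P('top','drum')[0],0),'grate',atz('top',P('top','grate')[0],.062))
for n in ['stone0_mid']:
    print([atz('top',u,.071)[:2] for u in P('top',n)])
for n in ['drum','stirrer_grip','stone0_mid']:
    for d in env.outline_of('top',n): 
        m=d['mask'];print(n,d['p'],d['uv'],m.sum(),cv2.minAreaRect(np.argwhere(m)[:,::-1].astype(np.float32)))
K,r,t=cam('wrist');s=env.read_state();Rt=R.from_quat(s['tool_rot'],scalar_first=True).as_matrix()
print('cam in tool',Rt.T@(-r.T@t-s['tcp_pos']),'\n',Rt.T@r.T,K[0,0])
E
```

```text
drum [ 0.4862 -0.0292  0.0024] [np.float64(0.0012487656778201604), np.float64(0.0012487656778201372)]
grate [ 0.4899 -0.0361  0.0639] [np.float64(0.0008258898282816281), np.float64(0.0008258898282814316)]
flange_mid [ 0.4928 -0.0281  0.0715] [np.float64(0.0009449171842053484), np.float64(0.0009449171842053272)]
stirrer_grip [ 0.5211 -0.1948  0.1239] [np.float64(0.0004819370801185862), np.float64(0.00048193708011853474)]
stirrer_foot [ 0.5829 -0.2003  0.0206] [np.float64(0.0006542089246181622), np.float64(0.0006542089246179267)]
rest_grip [ 0.5224 -0.1851  0.132 ] [np.float64(0.002940582847913948), np.float64(0.002940582847913926)]
rest z.13 [ 0.5254 -0.1845  0.13  ] drum [ 0.4874 -0.0287  0.    ] grate [ 0.489  -0.0361  0.062 ]
[array([ 0.4839, -0.0889])]
drum 0.63 [215.7, 244.9] 4457 ((226.0, 234.5), (85.0, 84.0), 90.0)
stirrer_grip 0.61 [306.2, 211.4] 373 ((304.5, 209.5), (39.0, 11.0), 90.0)
stone0_mid 0.54 [255.2, 236.9] 122 ((254.75, 235.25), (11.31370735168457, 12.020814895629883), 45.0)
cam in tool [ 0.0726 -0.0003 -0.1441] 
 [[ 0.0005 -0.9632 -0.2687]
 [ 1.      0.0006 -0.0002]
 [ 0.0003 -0.2687  0.9632]] 289.1271944974239
```

View pics/b.png

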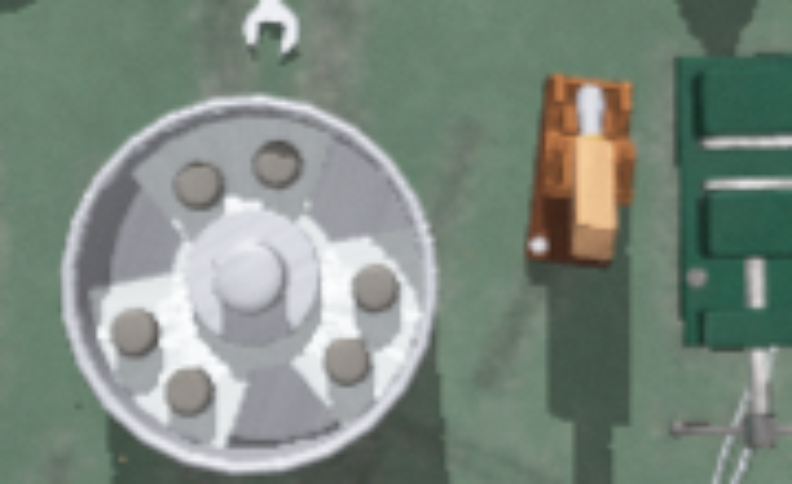

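The crop shows windows at upper right (365,195), upper left (120,230) and bottom (280,420). The stones sit in pairs on the three solid sectors, and the cradle is yawed about -5 degrees. I'll move to a pre-grasp pose along the rod axis and look from there.

```bash
cat >> h.py <<'E'
def pose():
    s=env.read_state();return s['tcp_pos'],R.from_quat(s['tool_rot'],scalar_first=True)
def row(p,Rt):
    p0,R0=pose();d=R0.inv();return np.round(d.apply(np.asarray(p)-p0)*1000,1),np.round((d*Rt).as_rotvec(),4)
def rot(z,y):
    z=np.array(z)/np.linalg.norm(z);y=np.array(y)-z*(z@np.array(y));y/=np.linalg.norm(y)
    return R.from_matrix(np.c_[np.cross(y,z),y,z])
def grasprot(psi):
    c,s=np.cos(psi),np.sin(psi);return rot([.5*c,.5*s,-.8660],[s,-c,0])
def windows(): pass
E
python3 - <<'E'
from h import *
Rt=grasprot(np.radians(-5));g=np.array([.521,-.193,.127])
print(row(g-.15*Rt.as_matrix()[:,2],Rt))
px=lambda x,y:(170+x/4.4,170+y/4.4)
print('rim',atz('top',px(250,284),.096), 'R',atz('top',px(436,284),.096)-atz('top',px(63,284),.096))
for q in [(330,150),(408,240),(130,175),(92,290),(240,440),(325,420)]: print(q,atz('top',px(*q),.062)[:2])
E
```

```text
(array([ 379.2, -324.8,  -17.3]), array([-0.0946,  0.5179,  0.3527]))
rim [ 0.4856968  -0.03254165  0.096     ] R [-0.00298849 -0.17516256  0.        ]
(330, 150) [ 0.54962073 -0.068965  ]
(408, 240) [ 0.505031   -0.10634778]
(130, 175) [0.53919314 0.02931786]
(92, 290) [0.48341267 0.04829572]
(240, 440) [ 0.409895  -0.0232772]
(325, 420) [ 0.41884763 -0.0646154 ]
```

```bash
python3 -m crank '[{"x":40,"y":-34,"z":-30},{"x":80,"y":-68,"z":-50},{"x":120,"y":-102,"z":-50,"wx":-0.015,"wy":0.09,"wz":0.06},{"x":160,"y":-136,"z":-50,"wx":-0.03,"wy":0.17,"wz":0.12},{"x":200,"y":-171,"z":-50,"wx":-0.047,"wy":0.26,"wz":0.176},{"x":240,"y":-205,"z":-50,"wx":-0.06,"wy":0.345,"wz":0.235},{"x":280,"y":-240,"z":-40,"wx":-0.079,"wy":0.43,"wz":0.294},{"x":320,"y":-274,"z":-30,"wx":-0.0946,"wy":0.518,"wz":0.3527},{"x":360,"y":-308,"z":-20,"wx":-0.0946,"wy":0.518,"wz":0.3527},{"x":379,"y":-325,"z":-17,"wx":-0.0946,"wy":0.518,"wz":0.3527},{"x":379,"y":-325,"z":-17,"wx":-0.0946,"wy":0.518,"wz":0.3527},{"x":379,"y":-325,"z":-17,"wx":-0.0946,"wy":0.518,"wz":0.3527},{"x":379,"y":-325,"z":-17,"wx":-0.0946,"wy":0.518,"wz":0.3527}]' 40; python3 - <<'E'
from h import *
np.set_printoptions(precision=4,suppress=True)
Rt=grasprot(np.radians(-5));g=np.array([.521,-.193,.127])
print(row(g-.15*Rt.as_matrix()[:,2],Rt))
for c in('wrist','top','side'):snap(c,'pics/c.png' if c=='wrist' else None)
P=lambda c,n:[d['uv'] for d in env.place_of(c,n)]
for n in['stirrer_grip','stirrer_foot','rest_grip']:
    o={c:P(c,n) for c in('side','top','wrist')};print(n,o)
    o=[(c,u[0]) for c,u in o.items() if u]
    if len(o)>1:print(tri(o))
E
```

```text
(array([ 379.2, -324.8,  -17.3]), array([-0.0946,  0.5179,  0.3527]))
stirrer_grip {'side': [[305.8, 165.2]], 'top': [[306.7, 211.1]], 'wrist': []}
(array([ 0.5257, -0.1964,  0.1271]), [np.float64(0.004453462967163197), np.float64(0.0044534629671631595)])
stirrer_foot {'side': [[276.2, 200.3], [320.0, 251.9]], 'top': [[303.9, 189.5], [302.4, 216.4]], 'wrist': []}
(array([ 0.5823, -0.1993,  0.0245]), [np.float64(0.00042503403268292426), np.float64(0.0004250340326831191)])
rest_grip {'side': [[305.8, 166.7], [279.0, 198.9]], 'top': [[300.7, 216.1]], 'wrist': []}
(array([ 0.519 , -0.1832,  0.1311]), [np.float64(0.0012192432402046867), np.float64(0.0012192432402044627)])validation failed for argument at $[0]...
```

View pics/c.png

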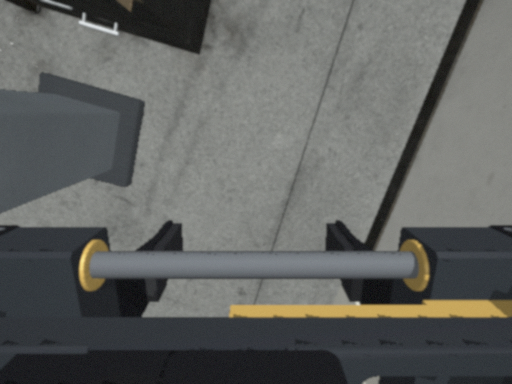

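The wrist view shows only floor and the gripper, so the arm didn't move. Rows probably need all seven keys, so I'll retry with every key filled in.

```bash
python3 -m crank '[{"wx":0,"wy":0,"wz":0,"x":40,"y":-34,"z":-30,"hand":0},{"wx":0,"wy":0,"wz":0,"x":80,"y":-68,"z":-50,"hand":0},{"x":120,"y":-102,"z":-50,"wx":-0.015,"wy":0.09,"wz":0.06,"hand":0},{"x":160,"y":-136,"z":-50,"wx":-0.03,"wy":0.17,"wz":0.12,"hand":0},{"x":200,"y":-171,"z":-50,"wx":-0.047,"wy":0.26,"wz":0.176,"hand":0},{"x":240,"y":-205,"z":-50,"wx":-0.06,"wy":0.345,"wz":0.235,"hand":0},{"x":280,"y":-240,"z":-40,"wx":-0.079,"wy":0.43,"wz":0.294,"hand":0},{"x":320,"y":-274,"z":-30,"wx":-0.0946,"wy":0.518,"wz":0.3527,"hand":0},{"x":360,"y":-308,"z":-20,"wx":-0.0946,"wy":0.518,"wz":0.3527,"hand":0},{"x":379,"y":-325,"z":-17,"wx":-0.0946,"wy":0.518,"wz":0.3527,"hand":0},{"x":379,"y":-325,"z":-17,"wx":-0.0946,"wy":0.518,"wz":0.3527,"hand":0},{"x":379,"y":-325,"z":-17,"wx":-0.0946,"wy":0.518,"wz":0.3527,"hand":0}]' 40; python3 - <<'E'
from h import *
np.set_printoptions(precision=4,suppress=True)
Rt=grasprot(np.radians(-5));g=np.array([.521,-.193,.127])
print(row(g-.15*Rt.as_matrix()[:,2],Rt))
for c in('wrist','top','side'):snap(c,'pics/d.png' if c=='wrist' else None)
P=lambda c,n:[d['uv'] for d in env.place_of(c,n)]
for n in['stirrer_grip','stirrer_foot','rest_grip']:
    o={c:P(c,n) for c in('side','top','wrist')};print(n,o)
    o=[(c,u[0]) for c,u in o.items() if u]
    if len(o)>1:print(tri(o))
E
```

```text
t: 4.25
tcp_pos: [0.4462, -0.1871, 0.257]
tool_rot: [0.012, 0.965, -0.042, 0.259]
contact_force: [-0.9, -0.0, 0.4]
opening: 0.087
grip_force: 0.0
(array([-0. , -0.7,  0. ]), array([ 0.0012, -0.001 ,  0.0006]))
stirrer_grip {'side': [[306.9, 165.2]], 'top': [[306.5, 215.3]], 'wrist': [[252.7, 183.3]]}
(array([ 0.5199, -0.1938,  0.1293]), [np.float64(0.0016990226381276164), np.float64(0.00188343885173366), np.float64(0.0011362267936870058)])
stirrer_foot {'side': [[278.6, 197.7], [250.4, 187.7]], 'top': [[303.9, 187.3]], 'wrist': [[256.2, 162.6]]}
(array([ 0.5812, -0.201 ,  0.0302]), [np.float64(0.003194694142977125), np.float64(0.005452558444189129), np.float64(0.0024048579386686665)])
rest_grip {'side': [[303.2, 163.8]], 'top': [[301.4, 214.9]], 'wrist': [[249.9, 183.8], [122.2, 233.7]]}
(array([ 0.5218, -0.1864,  0.134 ]), [np.float64(0.0028140696102167593), np.float64(0.0023347122631464656), np.float64(0.004086791707112412)])
```

View pics/d.png

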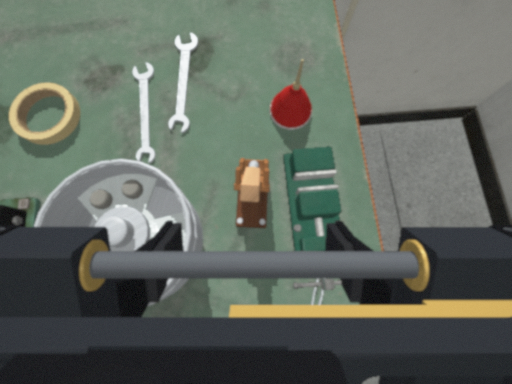

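The wrist view shows the cradle at about (252,190), in line with the tool, with the drum at left, the can at (291,105) and the vise at (315,190). Next is the final approach, with the fingers partly closed to clear the vise.

```bash
python3 - <<'E'
from h import *
Rt=grasprot(np.radians(-5.));g=np.array([.521,-.194,.130])
print(row(g+.002*Rt.as_matrix()[:,2],Rt))
E
```

```text
(array([  2. ,   1. , 149.3]), array([ 0.0001, -0.0001, -0.0001]))
```

```bash
python3 -m crank '[{"wx":0,"wy":0,"wz":0,"x":2,"y":1,"z":20,"hand":0.43},{"wx":0,"wy":0,"wz":0,"x":2,"y":1,"z":60,"hand":0.43},{"wx":0,"wy":0,"wz":0,"x":2,"y":1,"z":100,"hand":0.43},{"wx":0,"wy":0,"wz":0,"x":2,"y":1,"z":130,"hand":0.43},{"wx":0,"wy":0,"wz":0,"x":2,"y":1,"z":149,"hand":0.43},{"wx":0,"wy":0,"wz":0,"x":2,"y":1,"z":149,"hand":0.43}]' 40; python3 - <<'E'
from h import *
im=snap('wrist','pics/e.png');print(env.read_state()['opening'])
E
```

```text
t: 5.6
tcp_pos: [0.522, -0.1937, 0.1272]
tool_rot: [0.011, 0.965, -0.042, 0.258]
contact_force: [0.1, -0.0, 0.7]
opening: 0.0504
grip_force: 0.0
0.05004800911422135
```

View pics/e.png

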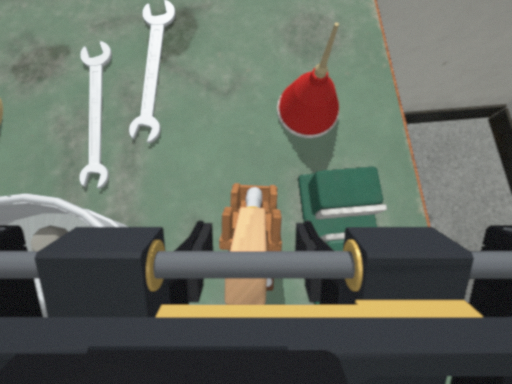

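The handle is centred between the fingers (columns 235–268, fingers at 200 and 308). I'll close and lift straight up.

```bash
python3 -m crank '[{"wx":0,"wy":0,"wz":0,"x":0,"y":0,"z":0,"hand":0.9},{"wx":0,"wy":0,"wz":0,"x":0,"y":0,"z":0,"hand":1},{"wx":0,"wy":0,"wz":0,"x":0,"y":0,"z":0,"hand":1},{"wx":0,"wy":0,"wz":0,"x":0,"y":0,"z":0,"hand":1},{"wx":0,"wy":0,"wz":0,"x":0,"y":0,"z":0,"hand":1}]' 40; python3 -m crank '[{"wx":0,"wy":0,"wz":0,"x":5,"y":0,"z":-8,"hand":1},{"wx":0,"wy":0,"wz":0,"x":18,"y":0,"z":-30,"hand":1},{"wx":0,"wy":0,"wz":0,"x":36,"y":0,"z":-60,"hand":1},{"wx":0,"wy":0,"wz":0,"x":55,"y":0,"z":-95,"hand":1},{"wx":0,"wy":0,"wz":0,"x":65,"y":0,"z":-112,"hand":1},{"wx":0,"wy":0,"wz":0,"x":65,"y":0,"z":-112,"hand":1}]'; python3 - <<'E'
from h import *
np.set_printoptions(precision=4,suppress=True)
snap('wrist');snap('top');snap('side')
for n in['stirrer_grip','stirrer_foot']:
    o={c:env.place_of(c,n) for c in('side','top','wrist')};o=[(c,u[0]['uv']) for c,u in o.items() if u];print(n,o)
    if len(o)>1:print(tri(o))
p,r=pose();M=r.as_matrix();print(p-.002*M[:,2],p+.113*M[:,2])
for n in ['stone0_mid']:
    print([(atz('top',d['uv'],.071)[:2],d['p']) for d in env.place_of('top',n)])
# target over drum: vertical, tool x -> -y
Rt=rot([0,0,-1],[-1,0,0]); print(Rt.as_matrix());print(row([.487,-.09,.30],Rt))
E
```

```text
t: 6.28
tcp_pos: [0.5219, -0.194, 0.1289]
tool_rot: [0.011, 0.965, -0.042, 0.259]
contact_force: [-0.9, 1.0, 3.2]
opening: 0.0176
grip_force: 39.9
t: 7.02
tcp_pos: [0.5226, -0.1943, 0.2595]
tool_rot: [0.012, 0.965, -0.042, 0.26]
contact_force: [-0.2, 0.0, -1.3]
opening: 0.018
grip_force: 39.9
stirrer_grip [('side', [313.4, 106.1]), ('top', [314.3, 213.0]), ('wrist', [256.8, 246.8])]
(array([ 0.5202, -0.1964,  0.2566]), [np.float64(0.004207235432795762), np.float64(0.002189906072456656), np.float64(0.002267658493841832)])
stirrer_foot [('side', [281.3, 145.4]), ('top', [306.3, 184.4]), ('wrist', [257.2, 192.0])]
(array([ 0.5782, -0.1976,  0.1616]), [np.float64(0.0016029567445789469), np.float64(0.004994868642668656), np.float64(0.004126743060752251)])
[ 0.521  -0.1937  0.2589] [ 0.5781 -0.1987  0.1592]
[]
[[ 0. -1.  0.]
 [-1.  0. -0.]
 [ 0.  0. -1.]]
(array([ -16.8, -100.5,  -58.8]), array([-0.3876, -0.4219,  1.4467]))
```

Grasped, with the axes as assumed. Now I'll work out the stones and windows in polar coordinates about the drum centre.

```bash
python3 - <<'E'
from h import *
c=np.array([.487,-.032]);px=lambda q:(170+q[0]/4.4,170+q[1]/4.4)
def pol(q,z):
    d=atz('top',px(q),z)[:2]-c;return round(np.hypot(*d)*1e3),round(np.degrees(np.arctan2(d[1],d[0])))
print('stones',[pol(q,.079) for q in [(199,184),(277,163),(134,330),(189,390),(375,286),(346,360)]])
print('windowedges',[pol(q,.062) for q in [(328,150),(310,210),(405,240),(340,240),(135,180),(180,225),(95,290),(160,280),(230,440),(245,380),(325,425),(290,370)]])
print('flange',pol((249,277),.096),pol((253,270),.074))
E
```

```text
stones [(53, 28), (57, -13), (61, 112), (60, 149), (59, -94), (59, -131)]
windowedges [(72, -30), (43, -39), (75, -76), (45, -66), (77, 50), (46, 54), (79, 93), (47, 89), (78, 170), (49, 173), (78, -155), (47, -160)]
flange (2, -3) (5, 3)
```

```bash
python3 - <<'E'
from h import *
Rt=rot([0,0,-1],[1,0,0])
for p in([.523,-.15,.31],[.523,-.078,.31],[.523,-.078,.18]):print(row(p,Rt))
E
```

```text
(array([ 23.8, -43.8, -47. ]), array([ 0.4319, -0.3968, -1.6166]))
(array([  18.3, -115.6,  -50.1]), array([ 0.4319, -0.3968, -1.6166]))
(array([ -46.6, -115.5,   62.6]), array([ 0.4319, -0.3968, -1.6166]))
```

```bash
python3 -m crank '[{"wx":0.043,"wy":-0.04,"wz":-0.162,"x":8,"y":-4,"z":-14,"hand":1},{"wx":0.086,"wy":-0.079,"wz":-0.323,"x":16,"y":-9,"z":-28,"hand":1},{"wx":0.13,"wy":-0.119,"wz":-0.485,"x":24,"y":-15,"z":-42,"hand":1},{"wx":0.173,"wy":-0.159,"wz":-0.647,"x":24,"y":-22,"z":-47,"hand":1},{"wx":0.216,"wy":-0.198,"wz":-0.808,"x":24,"y":-30,"z":-47,"hand":1},{"wx":0.259,"wy":-0.238,"wz":-0.97,"x":24,"y":-44,"z":-47,"hand":1},{"wx":0.302,"wy":-0.278,"wz":-1.132,"x":23,"y":-60,"z":-48,"hand":1},{"wx":0.346,"wy":-0.317,"wz":-1.293,"x":21,"y":-80,"z":-49,"hand":1},{"wx":0.389,"wy":-0.357,"wz":-1.455,"x":19,"y":-100,"z":-50,"hand":1},{"wx":0.4319,"wy":-0.3968,"wz":-1.6166,"x":18.3,"y":-115.6,"z":-50.1,"hand":1},{"wx":0.4319,"wy":-0.3968,"wz":-1.6166,"x":18.3,"y":-115.6,"z":-50.1,"hand":1},{"wx":0.4319,"wy":-0.3968,"wz":-1.6166,"x":18.3,"y":-115.6,"z":-50.1,"hand":1}]'; python3 - <<'E'
from h import *
snap('wrist');a=snap('side','pics/f.png')
Rt=rot([0,0,-1],[1,0,0]);print(row([.523,-.078,.18],Rt), env.read_state()['joint_positions'].round(2))
for n in('stirrer_foot','grate','flange_mid'):print(n,[(atz('wrist',d['uv'],.07 if n[0]!='s' else .194),d['p']) for d in env.place_of('wrist',n)])
print([(atz('wrist',d['uv'],.071)[:2],d['p']) for d in env.place_of('wrist','stone0_mid')])
print(atz('side',env.place_of('side','drum')[0]['uv'],0))
E
```

```text
t: 9.02
tcp_pos: [0.523, -0.0784, 0.3103]
tool_rot: [0.001, 0.708, 0.706, 0.0]
contact_force: [-0.0, -0.2, -1.9]
opening: 0.0177
grip_force: 39.9
(array([  0.9,   0. , 130.4]), array([ 0.0011,  0.0007, -0.0025])) [-0.36  0.32  1.58 -0.    1.24 -0.36]
stirrer_foot [(array([ 0.52478031, -0.07951433,  0.194     ]), 0.67)]
grate []
flange_mid [(array([ 0.49088413, -0.03535625,  0.07      ]), 0.9)]
[(array([ 0.48450052, -0.09160253]), 0.55)]
[ 0.48034733 -0.03987758  0.        ]
```

```bash
python3 -m crank '[{"wx":0,"wy":0,"wz":0,"x":0,"y":0,"z":45,"hand":1},{"wx":0,"wy":0,"wz":0,"x":0,"y":0,"z":85,"hand":1},{"wx":0,"wy":0,"wz":0,"x":0,"y":0,"z":115,"hand":1},{"wx":0,"wy":0,"wz":0,"x":0,"y":0,"z":130,"hand":1},{"wx":0,"wy":0,"wz":0,"x":0,"y":0,"z":130,"hand":1}]'; python3 - <<'E'
from h import *
a=snap('side');b=snap('top');c=snap('wrist')
o=np.hstack([cv2.resize(a[140:300,190:350],(400,400)),cv2.resize(c[200:384,100:412] if 0 else b[180:280,170:270],(400,400))])
cv2.imwrite('pics/g.png',cv2.cvtColor(o,cv2.COLOR_RGB2BGR))
p,_=pose();cc=np.array([.487,-.032])
for a in range(-52,330,10):
    d=cc+.058*np.array([np.cos(np.radians(a)),np.sin(np.radians(a))])-p[:2];print(a,round(d[1]*1e3),round(d[0]*1e3),end=' | ')
E
```

```text
t: 10.0
tcp_pos: [0.5229, -0.0782, 0.18]
tool_rot: [-0.0, 0.707, 0.707, -0.0]
contact_force: [-0.2, -0.9, -0.3]
opening: 0.0178
grip_force: 39.9
-52 1 -2 | -42 8 6 | -32 16 12 | -22 25 17 | -12 34 19 | -2 44 21 | 8 55 20 | 18 64 18 | 28 74 14 | 38 82 8 | 48 90 2 | 58 96 -7 | 68 100 -16 | 78 103 -25 | 88 104 -35 | 98 104 -45 | 108 102 -55 | 118 98 -64 | 128 92 -73 | 138 85 -80 | 148 77 -86 | 158 68 -91 | 168 59 -94 | 178 49 -95 | 188 38 -95 | 198 29 -92 | 208 19 -88 | 218 11 -83 | 228 3 -76 | 238 -3 -68 | 248 -7 -59 | 258 -10 -49 | 268 -11 -39 | 278 -11 -29 | 288 -9 -19 | 298 -5 -10 | 308 1 -2 | 318 8 6 | 328 16 12 |
```

View pics/g.png

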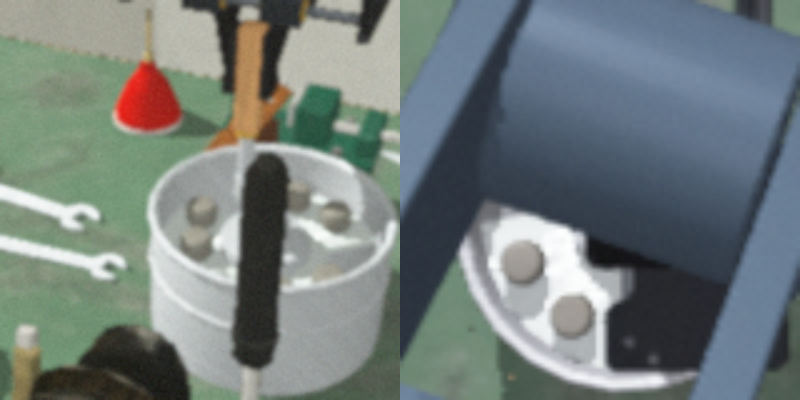

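The side view shows the stirrer foot inside the drum with the stones still at their places, and the arm now hides part of the top view. I'll sweep the first third.

```bash
python3 -m crank '[{"wx":0,"wy":0,"wz":0,"x":8,"y":6,"z":0,"hand":1},{"wx":0,"wy":0,"wz":0,"x":16,"y":12,"z":0,"hand":1},{"wx":0,"wy":0,"wz":0,"x":25,"y":17,"z":0,"hand":1},{"wx":0,"wy":0,"wz":0,"x":34,"y":19,"z":0,"hand":1},{"wx":0,"wy":0,"wz":0,"x":44,"y":21,"z":0,"hand":1},{"wx":0,"wy":0,"wz":0,"x":55,"y":20,"z":0,"hand":1},{"wx":0,"wy":0,"wz":0,"x":64,"y":18,"z":0,"hand":1},{"wx":0,"wy":0,"wz":0,"x":74,"y":14,"z":0,"hand":1}]'; python3 -m crank '[{"wx":0,"wy":0,"wz":0,"x":8,"y":-6,"z":0,"hand":1},{"wx":0,"wy":0,"wz":0,"x":16,"y":-12,"z":0,"hand":1},{"wx":0,"wy":0,"wz":0,"x":22,"y":-21,"z":0,"hand":1},{"wx":0,"wy":0,"wz":0,"x":26,"y":-30,"z":0,"hand":1},{"wx":0,"wy":0,"wz":0,"x":29,"y":-39,"z":0,"hand":1},{"wx":0,"wy":0,"wz":0,"x":29,"y":-39,"z":0,"hand":1}]'; python3 - <<'E'
from h import *
a=snap('side');b=snap('top');c=snap('wrist')
o=np.hstack([cv2.resize(a[140:300,190:350],(400,400)),cv2.resize(b[180:280,170:270],(400,400))])
cv2.imwrite('pics/i.png',cv2.cvtColor(o,cv2.COLOR_RGB2BGR))
E
```

```text
t: 11.15
tcp_pos: [0.5342, -0.0035, 0.1798]
tool_rot: [-0.002, 0.707, 0.707, -0.002]
contact_force: [-2.8, -0.4, -1.3]
opening: 0.0181
grip_force: 39.9
t: 11.9
tcp_pos: [0.4972, 0.0251, 0.1804]
tool_rot: [0.0, 0.707, 0.707, -0.0]
contact_force: [0.3, 0.2, -0.8]
opening: 0.0177
grip_force: 39.9
```

View pics/i.png

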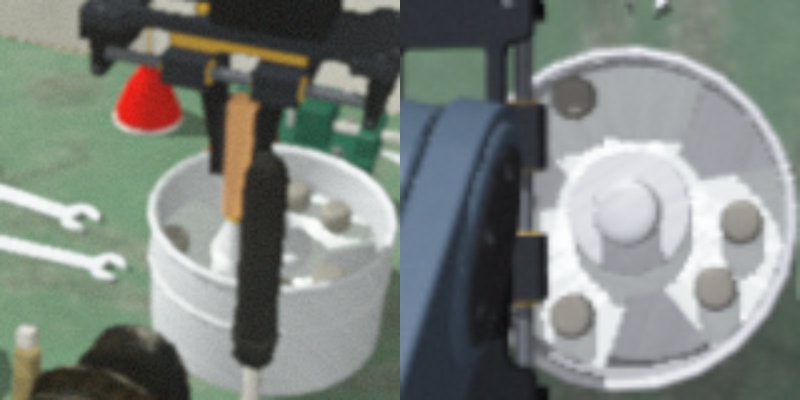

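One stone has dropped. One slipped past on the outside and sits by the wall at (574,97) in the top crop; the other four are untouched. From here on I'll use a slightly larger radius.

```bash
python3 - <<'E'
from h import *
cc=np.array([.486,-.0325]);d=atz('top',(170+(574-400)/4,180+97/4),.079)[:2]-cc
print(np.hypot(*d),np.degrees(np.arctan2(d[1],d[0])))
d=atz('top',(170+(628-400)/4,180+212/4),.096)[:2]-cc;print('boss',d)
p,_=pose()
for a in range(78,320,10):
    d=cc+.062*np.array([np.cos(np.radians(a)),np.sin(np.radians(a))])-p[:2];print(a,round(d[1]*1e3),round(d[0]*1e3),end=' | ')
E
```

```text
0.07004147898863049 24.669096616547005
boss [ 0.00286413 -0.00045387]
78 4 0 | 88 5 -11 | 98 4 -21 | 108 2 -32 | 118 -2 -42 | 128 -8 -51 | 138 -16 -59 | 148 -24 -65 | 158 -34 -70 | 168 -44 -73 | 178 -55 -75 | 188 -66 -74 | 198 -76 -72 | 208 -86 -67 | 218 -95 -62 | 228 -103 -54 | 238 -110 -46 | 248 -115 -36 | 258 -118 -26 | 268 -119 -15 | 278 -119 -4 | 288 -116 6 | 298 -112 16 | 308 -106 25 | 318 -99 33 |
```

```bash
python3 -m crank '[{"wx":0,"wy":0,"wz":0,"x":4,"y":0,"z":0,"hand":1},{"wx":0,"wy":0,"wz":0,"x":5,"y":-11,"z":0,"hand":1},{"wx":0,"wy":0,"wz":0,"x":4,"y":-21,"z":0,"hand":1},{"wx":0,"wy":0,"wz":0,"x":2,"y":-32,"z":0,"hand":1},{"wx":0,"wy":0,"wz":0,"x":-2,"y":-42,"z":0,"hand":1},{"wx":0,"wy":0,"wz":0,"x":-8,"y":-51,"z":0,"hand":1},{"wx":0,"wy":0,"wz":0,"x":-16,"y":-59,"z":0,"hand":1},{"wx":0,"wy":0,"wz":0,"x":-24,"y":-65,"z":0,"hand":1},{"wx":0,"wy":0,"wz":0,"x":-34,"y":-70,"z":0,"hand":1},{"wx":0,"wy":0,"wz":0,"x":-44,"y":-73,"z":0,"hand":1},{"wx":0,"wy":0,"wz":0,"x":-55,"y":-75,"z":0,"hand":1},{"wx":0,"wy":0,"wz":0,"x":-66,"y":-74,"z":0,"hand":1}]'; python3 -m crank '[{"wx":0,"wy":0,"wz":0,"x":-10,"y":2,"z":0,"hand":1},{"wx":0,"wy":0,"wz":0,"x":-20,"y":7,"z":0,"hand":1},{"wx":0,"wy":0,"wz":0,"x":-29,"y":12,"z":0,"hand":1},{"wx":0,"wy":0,"wz":0,"x":-37,"y":20,"z":0,"hand":1},{"wx":0,"wy":0,"wz":0,"x":-44,"y":28,"z":0,"hand":1},{"wx":0,"wy":0,"wz":0,"x":-49,"y":38,"z":0,"hand":1},{"wx":0,"wy":0,"wz":0,"x":-52,"y":48,"z":0,"hand":1},{"wx":0,"wy":0,"wz":0,"x":-53,"y":59,"z":0,"hand":1},{"wx":0,"wy":0,"wz":0,"x":-53,"y":70,"z":0,"hand":1},{"wx":0,"wy":0,"wz":0,"x":-50,"y":80,"z":0,"hand":1},{"wx":0,"wy":0,"wz":0,"x":-46,"y":90,"z":0,"hand":1},{"wx":0,"wy":0,"wz":0,"x":-40,"y":99,"z":0,"hand":1},{"wx":0,"wy":0,"wz":0,"x":-40,"y":99,"z":0,"hand":1}]'; python3 - <<'E'
from h import *
a=snap('side');b=snap('top');c=snap('wrist')
o=np.hstack([cv2.resize(a[140:300,190:350],(400,400)),cv2.resize(b[180:280,170:270],(400,400))])
cv2.imwrite('pics/j.png',cv2.cvtColor(o,cv2.COLOR_RGB2BGR))
cc=np.array([.486,-.0325]);p,_=pose();print(p)
for a in range(308,440,10):
    d=cc+.062*np.array([np.cos(np.radians(a)),np.sin(np.radians(a))])-p[:2];print(a,round(d[1]*1e3),round(d[0]*1e3),end=' | ')
E
```

```text
t: 13.55
tcp_pos: [0.4227, -0.0414, 0.1803]
tool_rot: [-0.001, 0.707, 0.707, -0.001]
contact_force: [-0.4, 0.0, -1.9]
opening: 0.0183
grip_force: 40.0
t: 15.18
tcp_pos: [0.5239, -0.0806, 0.1806]
tool_rot: [0.001, 0.707, 0.708, 0.0]
contact_force: [0.0, -0.6, -2.0]
opening: 0.0178
grip_force: 40.0
[ 0.52273059 -0.08094835  0.1804504 ]
308 0 1 | 318 7 9 | 328 16 16 | 338 25 21 | 348 36 24 | 358 46 25 | 368 57 25 | 378 68 22 | 388 78 18 | 398 87 12 | 408 95 5 | 418 101 -4 | 428 106 -14 | 438 109 -24 |
```

View pics/j.png

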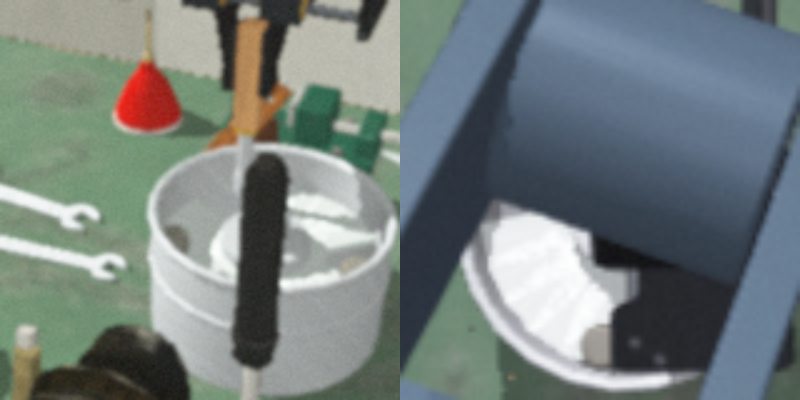

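Most have dropped. A stone remains by the wall near 25° (side crop (178,238)) and maybe one near 165° (top crop (597,345)). I'll do a second lap.

```bash
python3 -m crank '[{"wx":0,"wy":0,"wz":0,"x":7,"y":9,"z":0,"hand":1},{"wx":0,"wy":0,"wz":0,"x":16,"y":16,"z":0,"hand":1},{"wx":0,"wy":0,"wz":0,"x":25,"y":21,"z":0,"hand":1},{"wx":0,"wy":0,"wz":0,"x":36,"y":24,"z":0,"hand":1},{"wx":0,"wy":0,"wz":0,"x":46,"y":25,"z":0,"hand":1},{"wx":0,"wy":0,"wz":0,"x":57,"y":25,"z":0,"hand":1},{"wx":0,"wy":0,"wz":0,"x":68,"y":22,"z":0,"hand":1},{"wx":0,"wy":0,"wz":0,"x":78,"y":18,"z":0,"hand":1},{"wx":0,"wy":0,"wz":0,"x":87,"y":12,"z":0,"hand":1},{"wx":0,"wy":0,"wz":0,"x":95,"y":5,"z":0,"hand":1},{"wx":0,"wy":0,"wz":0,"x":101,"y":-4,"z":0,"hand":1},{"wx":0,"wy":0,"wz":0,"x":106,"y":-14,"z":0,"hand":1},{"wx":0,"wy":0,"wz":0,"x":109,"y":-24,"z":0,"hand":1},{"wx":0,"wy":0,"wz":0,"x":109,"y":-24,"z":0,"hand":1}]'; python3 - <<'E'
from h import *
a=snap('side');b=snap('top');c=snap('wrist')
o=np.hstack([cv2.resize(a[140:300,190:350],(400,400)),cv2.resize(b[180:280,170:270],(400,400))])
cv2.imwrite('pics/k.png',cv2.cvtColor(o,cv2.COLOR_RGB2BGR))
E
```

```text
t: 17.08
tcp_pos: [0.4983, 0.0283, 0.1805]
tool_rot: [0.0, 0.707, 0.707, -0.0]
contact_force: [0.0, 1.0, -1.3]
opening: 0.0178
grip_force: 40.0
```

View pics/k.png

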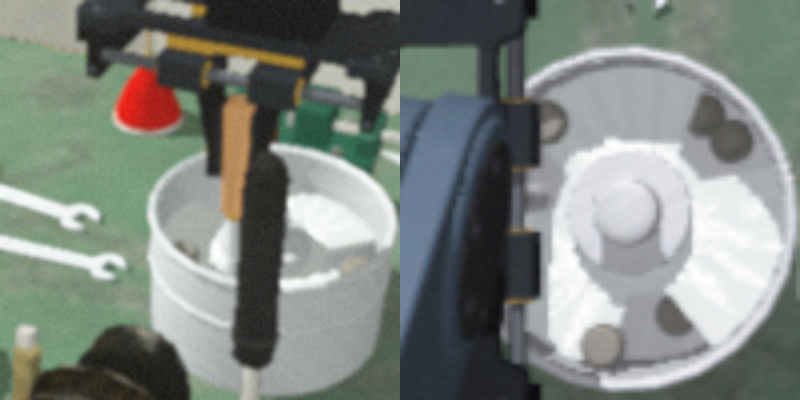

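```bash
python3 - <<'E'
from h import *
cc=np.array([.486,-.0325])
for q in[(548,120),(603,345),(675,315),(710,113),(732,140)]:
  for z in(.079,.022):
    d=atz('top',(170+(q[0]-400)/4,180+q[1]/4),z)[:2]-cc
    print(q,z,np.round(np.hypot(*d)*1e3),np.round(np.degrees(np.arctan2(d[1],d[0]))))
for c in('top','side','wrist'):print(c,[(np.round(d['uv']).tolist(),round(d['p'],2)) for d in env.place_of(c,'stone0_mid')])
cc=np.array([.486,-.0325]);p,_=pose();print(p)
for a in range(78,450,10):
    d=cc+.065*np.array([np.cos(np.radians(a)),np.sin(np.radians(a))])-p[:2];print(a,round(d[1]*1e3),round(d[0]*1e3),end=' | ')
E
```

```text
(548, 120) 0.079 67.0 40.0
(548, 120) 0.022 75.0 44.0
(603, 345) 0.079 68.0 167.0
(603, 345) 0.022 75.0 163.0
(675, 315) 0.079 56.0 -156.0
(675, 315) 0.022 59.0 -162.0
(710, 113) 0.079 69.0 -38.0
(710, 113) 0.022 69.0 -35.0
(732, 140) 0.079 67.0 -54.0
(732, 140) 0.022 66.0 -52.0
top [([248.0, 211.0], 0.65)]
side [([299.0, 239.0], 0.18)]
wrist []
[0.49969793 0.0276575  0.18047119]
78 3 0 | 88 5 -11 | 98 4 -23 | 108 2 -34 | 118 -3 -44 | 128 -9 -54 | 138 -17 -62 | 148 -26 -69 | 158 -36 -74 | 168 -47 -77 | 178 -58 -79 | 188 -69 -78 | 198 -80 -76 | 208 -91 -71 | 218 -100 -65 | 228 -108 -57 | 238 -115 -48 | 248 -120 -38 | 258 -124 -27 | 268 -125 -16 | 278 -125 -5 | 288 -122 6 | 298 -118 17 | 308 -111 26 | 318 -104 35 | 328 -95 41 | 338 -85 47 | 348 -74 50 | 358 -62 51 | 368 -51 51 | 378 -40 48 | 388 -30 44 | 398 -20 38 | 408 -12 30 | 418 -5 21 | 428 0 11 | 438 3 0 | 448 5 -11 |
```

Two stones appear to be still at the wall on the sector edges, at 40° and 167°. I'll lower the foot 3 mm and sweep nearer the wall.

```bash
python3 -m crank '[{"wx":0,"wy":0,"wz":0,"x":3,"y":0,"z":3,"hand":1},{"wx":0,"wy":0,"wz":0,"x":5,"y":-11,"z":3,"hand":1},{"wx":0,"wy":0,"wz":0,"x":4,"y":-23,"z":3,"hand":1},{"wx":0,"wy":0,"wz":0,"x":2,"y":-34,"z":3,"hand":1},{"wx":0,"wy":0,"wz":0,"x":-3,"y":-44,"z":3,"hand":1},{"wx":0,"wy":0,"wz":0,"x":-9,"y":-54,"z":3,"hand":1},{"wx":0,"wy":0,"wz":0,"x":-17,"y":-62,"z":3,"hand":1},{"wx":0,"wy":0,"wz":0,"x":-21,"y":-66,"z":3,"hand":1},{"wx":0,"wy":0,"wz":0,"x":-26,"y":-69,"z":3,"hand":1}]'; python3 -m crank '[{"wx":0,"wy":0,"wz":0,"x":-5,"y":-3,"z":0,"hand":1},{"wx":0,"wy":0,"wz":0,"x":-10,"y":-5,"z":0,"hand":1},{"wx":0,"wy":0,"wz":0,"x":-15,"y":-7,"z":0,"hand":1},{"wx":0,"wy":0,"wz":0,"x":-21,"y":-8,"z":0,"hand":1},{"wx":0,"wy":0,"wz":0,"x":-32,"y":-10,"z":0,"hand":1},{"wx":0,"wy":0,"wz":0,"x":-43,"y":-9,"z":0,"hand":1},{"wx":0,"wy":0,"wz":0,"x":-43,"y":-9,"z":0,"hand":1}]'; python3 -m crank '[{"wx":0,"wy":0,"wz":0,"x":-11,"y":2,"z":0,"hand":1},{"wx":0,"wy":0,"wz":0,"x":-22,"y":7,"z":0,"hand":1},{"wx":0,"wy":0,"wz":0,"x":-31,"y":13,"z":0,"hand":1},{"wx":0,"wy":0,"wz":0,"x":-39,"y":21,"z":0,"hand":1},{"wx":0,"wy":0,"wz":0,"x":-46,"y":30,"z":0,"hand":1},{"wx":0,"wy":0,"wz":0,"x":-51,"y":40,"z":0,"hand":1},{"wx":0,"wy":0,"wz":0,"x":-55,"y":51,"z":0,"hand":1},{"wx":0,"wy":0,"wz":0,"x":-56,"y":62,"z":0,"hand":1},{"wx":0,"wy":0,"wz":0,"x":-56,"y":73,"z":0,"hand":1},{"wx":0,"wy":0,"wz":0,"x":-53,"y":84,"z":0,"hand":1},{"wx":0,"wy":0,"wz":0,"x":-49,"y":95,"z":0,"hand":1},{"wx":0,"wy":0,"wz":0,"x":-42,"y":104,"z":0,"hand":1},{"wx":0,"wy":0,"wz":0,"x":-35,"y":113,"z":0,"hand":1},{"wx":0,"wy":0,"wz":0,"x":-26,"y":119,"z":0,"hand":1},{"wx":0,"wy":0,"wz":0,"x":-16,"y":125,"z":0,"hand":1},{"wx":0,"wy":0,"wz":0,"x":-5,"y":128,"z":0,"hand":1},{"wx":0,"wy":0,"wz":0,"x":7,"y":129,"z":0,"hand":1},{"wx":0,"wy":0,"wz":0,"x":18,"y":129,"z":0,"hand":1},{"wx":0,"wy":0,"wz":0,"x":29,"y":126,"z":0,"hand":1}]'; python3 -m crank '[{"wx":0,"wy":0,"wz":0,"x":5,"y":-2,"z":0,"hand":1},{"wx":0,"wy":0,"wz":0,"x":10,"y":-4,"z":0,"hand":1},{"wx":0,"wy":0,"wz":0,"x":15,"y":-7,"z":0,"hand":1},{"wx":0,"wy":0,"wz":0,"x":20,"y":-10,"z":0,"hand":1},{"wx":0,"wy":0,"wz":0,"x":28,"y":-18,"z":0,"hand":1},{"wx":0,"wy":0,"wz":0,"x":35,"y":-27,"z":0,"hand":1},{"wx":0,"wy":0,"wz":0,"x":40,"y":-37,"z":0,"hand":1},{"wx":0,"wy":0,"wz":0,"x":43,"y":-48,"z":0,"hand":1},{"wx":0,"wy":0,"wz":0,"x":43,"y":-48,"z":0,"hand":1}]'; python3 - <<'E'
from h import *
a=snap('side');b=snap('top');c=snap('wrist')
o=np.hstack([cv2.resize(a[140:300,190:350],(400,400)),cv2.resize(b[180:280,170:270],(400,400))])
cv2.imwrite('pics/l.png',cv2.cvtColor(o,cv2.COLOR_RGB2BGR));print(pose()[0])
E
```

```text
t: 18.5
tcp_pos: [0.4304, 0.0014, 0.1775]
tool_rot: [0.001, 0.707, 0.707, 0.0]
contact_force: [0.2, 0.1, -1.3]
opening: 0.0179
grip_force: 40.0
t: 19.38
tcp_pos: [0.4217, -0.0422, 0.1775]
tool_rot: [0.001, 0.708, 0.707, 0.0]
contact_force: [0.3, 0.1, -2.4]
opening: 0.0174
grip_force: 40.0
t: 21.75
tcp_pos: [0.547, -0.0113, 0.1775]
tool_rot: [0.001, 0.707, 0.707, -0.0]
contact_force: [1.2, 0.5, -1.3]
opening: 0.0176
grip_force: 40.0
t: 22.88
tcp_pos: [0.4988, 0.0316, 0.1776]
tool_rot: [0.001, 0.707, 0.707, 0.001]
contact_force: [-0.7, 0.3, -0.5]
opening: 0.0177
grip_force: 40.0
[0.50023382 0.03089086 0.17776807]
```

View pics/l.png

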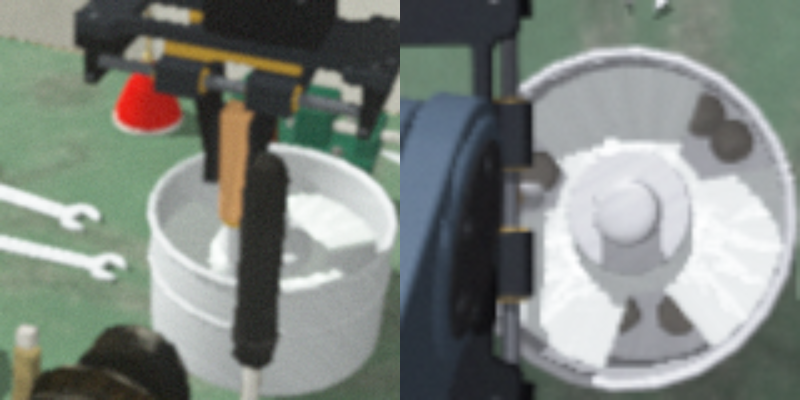

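All visible sectors of the grate are now clear: fallen stones show at (710,113) and (732,140), at (628,315) and (675,315), and at (543,170) in the left window. I'll lift out and retreat to above the cradle, then check the hidden side by number, since the picture views are used up.

```bash
python3 - <<'E'
from h import *
Rt=R.from_quat([0.011,.965,-.042,.259],scalar_first=True)
for p in([.522,-.194,.31],[.522,-.194,.262]):print(row(p,Rt))
E
python3 -m crank '[{"wx":0,"wy":0,"wz":0,"x":0,"y":0,"z":-25,"hand":1},{"wx":0,"wy":0,"wz":0,"x":0,"y":0,"z":-70,"hand":1},{"wx":0,"wy":0,"wz":0,"x":0,"y":0,"z":-110,"hand":1},{"wx":0,"wy":0,"wz":0,"x":0,"y":0,"z":-132,"hand":1},{"wx":0,"wy":0,"wz":0,"x":-40,"y":4,"z":-132,"hand":1},{"wx":0,"wy":0,"wz":0,"x":-90,"y":9,"z":-132,"hand":1},{"wx":0,"wy":0,"wz":0,"x":-140,"y":14,"z":-132,"hand":1},{"wx":0,"wy":0,"wz":0,"x":-190,"y":19,"z":-132,"hand":1},{"wx":0,"wy":0,"wz":0,"x":-225,"y":22,"z":-132,"hand":1},{"wx":0,"wy":0,"wz":0,"x":-225,"y":22,"z":-132,"hand":1}]'
python3 - <<'E'
from h import *
Rt=R.from_quat([0.011,.965,-.042,.259],scalar_first=True)
for p in([.522,-.194,.31],[.522,-.194,.262]):print(row(p,Rt))
im=snap('top','pics/m.png');snap('side')
cc=np.array([.486,-.0325])
for n in('drum','grate','flange_mid','stone0_mid','oil_can','spanner_a'):print(n,[(np.round(d['uv'],1).tolist(),round(d['p'],2)) for d in env.place_of('top',n)],[(np.round(d['uv'],1).tolist(),round(d['p'],2)) for d in env.place_of('side',n)])
# polar colour map at grate level
for r in(50,60,70):
    print(r,[ (a,im[int(round(v)),int(round(u))].tolist()) for a in range(0,360,10) for u,v in [proj('top',[*(cc+r/1e3*np.array([np.cos(np.radians(a)),np.sin(np.radians(a))])),.075])]])
E
```

```text
(array([-225. ,   22.2, -132. ]), array([-0.4303,  0.396 ,  1.6163]))
(array([-224.9,   22.1,  -84. ]), array([-0.4303,  0.396 ,  1.6163]))
t: 24.28
tcp_pos: [0.5219, -0.1971, 0.3095]
tool_rot: [0.001, 0.708, 0.706, 0.0]
contact_force: [-0.3, 0.7, -0.4]
opening: 0.0178
grip_force: 40.0
(array([ 3.1,  0.1, -0.5]), array([-0.4291,  0.398 ,  1.6129]))
(array([ 3.1,  0. , 47.5]), array([-0.4291,  0.398 ,  1.6129]))
drum [([228.6, 237.4], 0.71)] [([294.2, 265.1], 0.62)]
grate [([231.4, 233.5], 0.91), ([255.9, 213.5], 0.59)] [([298.8, 236.1], 0.69)]
flange_mid [([224.5, 232.6], 0.84)] [([294.9, 237.3], 0.57)]
stone0_mid [] []
oil_can [] [([252.0, 187.5], 0.88), ([295.5, 265.3], 0.27)]
spanner_a [([228.3, 144.9], 0.97), ([255.0, 118.1], 0.94)] [([192.7, 218.4], 0.94), ([199.0, 236.1], 0.9)]
50 [(0, [170, 175, 177]), (10, [167, 171, 173]), (20, [175, 179, 181]), (30, [173, 178, 178]), (40, [176, 180, 182]), (50, [182, 187, 188]), (60, [100, 96, 96]), (70, [94, 93, 90]), (80, [161, 161, 169]), (90, [237, 240, 242]), (100, [251, 252, 252]), (110, [239, 242, 242]), (120, [249, 250, 250]), (130,
[... 1536 characters left out ...]
[151, 150, 157]), (70, [149, 150, 156]), (80, [138, 139, 146]), (90, [221, 226, 228]), (100, [238, 241, 242]), (110, [240, 242, 244]), (120, [238, 240, 241]), (130, [238, 241, 242]), (140, [241, 243, 244]), (150, [238, 241, 241]), (160, [239, 242, 243]), (170, [209, 213, 217]), (180, [158, 158, 165]), (190, [157, 158, 164]), (200, [162, 163, 170]), (210, [105, 126, 148]), (220, [101, 122, 142]), (230, [99, 119, 141]), (240, [100, 121, 143]), (250, [101, 122, 144]), (260, [107, 128, 151]), (270, [160, 170, 182]), (280, [178, 183, 184]), (290, [171, 174, 179]), (300, [90, 87, 85]), (310, [95, 93, 89]), (320, [88, 86, 83]), (330, [129, 132, 133]), (340, [178, 182, 185]), (350, [175, 177, 180])]
```

Stone-coloured pixels show only in the windows (60–70°, 180–200°, 300–320°), and the grate sectors are bare. Now reorient for the cradle.

```bash
python3 -m crank '[{"wx":-0.043,"wy":0.04,"wz":0.161,"x":3,"y":0,"z":0,"hand":1},{"wx":-0.086,"wy":0.08,"wz":0.323,"x":3,"y":0,"z":0,"hand":1},{"wx":-0.129,"wy":0.119,"wz":0.484,"x":3,"y":0,"z":0,"hand":1},{"wx":-0.172,"wy":0.159,"wz":0.645,"x":3,"y":0,"z":0,"hand":1},{"wx":-0.215,"wy":0.199,"wz":0.806,"x":3,"y":0,"z":0,"hand":1},{"wx":-0.257,"wy":0.239,"wz":0.968,"x":3,"y":0,"z":0,"hand":1},{"wx":-0.3,"wy":0.279,"wz":1.129,"x":3,"y":0,"z":0,"hand":1},{"wx":-0.343,"wy":0.318,"wz":1.29,"x":3,"y":0,"z":0,"hand":1},{"wx":-0.386,"wy":0.358,"wz":1.452,"x":3,"y":0,"z":0,"hand":1},{"wx":-0.4291,"wy":0.398,"wz":1.6129,"x":3,"y":0,"z":0,"hand":1},{"wx":-0.4291,"wy":0.398,"wz":1.6129,"x":3,"y":0,"z":0,"hand":1},{"wx":-0.4291,"wy":0.398,"wz":1.6129,"x":3,"y":0,"z":0,"hand":1}]'
python3 - <<'E'
from h import *
np.set_printoptions(precision=4,suppress=True)
Rt=R.from_quat([0.011,.965,-.042,.259],scalar_first=True)
for p in([.5224,-.1942,.262],[.522,-.1941,.1295]):print(row(p,Rt))
for k in range(2):
    snap('wrist');snap('top');snap('side')
    for n in['stirrer_grip','stirrer_foot']:
        o={c:env.place_of(c,n) for c in('side','top','wrist')};o=[(c,u[0]['uv']) for c,u in o.items() if u];print(n,o)
        if len(o)>1:print(tri(o))
p,r=pose();M=r.as_matrix();print(p-.002*M[:,2],p+.113*M[:,2])
E
```

```text
t: 26.48
tcp_pos: [0.5214, -0.1913, 0.31]
tool_rot: [0.01, 0.965, -0.039, 0.258]
contact_force: [0.8, -0.4, -1.9]
opening: 0.0177
grip_force: 40.0
(array([-22.9,   2.8,  42.2]), array([-0.0027,  0.0014,  0.0056]))
(array([-89.4,   2.7, 156.8]), array([-0.0027,  0.0014,  0.0056]))
stirrer_grip [('side', [313.9, 78.2]), ('top', [315.3, 214.3]), ('wrist', [255.1, 251.2])]
(array([ 0.519 , -0.1921,  0.3116]), [np.float64(0.0003984451298458546), np.float64(0.000271205969141631), np.float64(0.0006041591086735698)])
stirrer_foot [('side', [287.6, 125.1]), ('top', [310.1, 188.5])]
(array([ 0.5664, -0.1956,  0.2098]), [np.float64(0.0014540396553687574), np.float64(0.0014540396553691197)])
stirrer_grip [('side', [317.3, 75.3]), ('top', [315.9, 214.7]), ('wrist', [257.9, 252.4])]
(array([ 0.5165, -0.1931,  0.3172]), [np.float64(0.003470463068631284), np.float64(0.0016806482712023382), np.float64(0.001803423300607159)])
stirrer_foot [('side', [286.5, 126.4]), ('top', [307.1, 188.4]), ('wrist', [255.9, 202.9])]
(array([ 0.5678, -0.1936,  0.2074]), [np.float64(0.0012908499007704204), np.float64(0.0035242850731430323), np.float64(0.003178661223480531)])
[ 0.5201 -0.1909  0.3114] [ 0.5773 -0.1956  0.2118]
```

The foot appears about 5° off the nominal lean, so the rod may have pivoted in the pads. I'll check by projecting candidate tilts.

```bash
python3 - <<'E'
from h import *
p,r=pose();M=r.as_matrix();g=p-.002*M[:,2]
for a in(0,-3,-6,-9):
    d=M@[np.sin(np.radians(a)),0,np.cos(np.radians(a))];print(a,[proj(c,g+.115*d).round(1).tolist() for c in('side','top','wrist')],'top-end',[proj(c,g-.035*d).round(1).tolist() for c in('side','top','wrist')])
obs={c:[] for c in('side','top','wrist')}
for k in range(4):
    for c in obs:
        snap(c);u=env.place_of(c,'stirrer_foot');obs[c]+=[u[0]['uv']] if u else []
for c in obs:print(c,np.median(obs[c],0) if obs[c] else None,len(obs[c]))
m=env.outline_of('side','stirrer_grip')
if m:
    vx,vy,*_=cv2.fitLine(np.argwhere(m[0]['mask'])[:,::-1].astype(np.float32),cv2.DIST_HUBER,0,.01,.01).ravel();print('side dir',np.degrees(np.arctan2(vy,vx)),m[0]['p'])
E
```

```text
0 [[281.7, 123.3], [310.2, 183.1], [253.9, 192.7]] top-end [[323.6, 63.0], [315.9, 224.8], [253.9, 287.6]]
-3 [[284.1, 125.1], [309.9, 186.2], [253.9, 199.0]] top-end [[322.8, 62.4], [316.0, 223.7], [253.9, 283.8]]
-6 [[286.5, 126.8], [309.6, 189.3], [253.9, 205.3]] top-end [[321.9, 61.9], [316.1, 222.6], [253.9, 279.8]]
-9 [[289.0, 128.4], [309.3, 192.5], [253.9, 211.6]] top-end [[321.1, 61.3], [316.3, 221.4], [253.9, 275.7]]
side [287.4 129. ] 3
top [309.45 187.1 ] 4
wrist [257.7  202.85] 4
side dir -57.632076 0.78
```

All three cameras agree on about −5°, so I'll pitch the hand by +0.087 rad to put the rod back at 30° and lower it.

```bash
python3 - <<'E'
from h import *
Rt=R.from_quat([0.011,.965,-.042,.259],scalar_first=True)*R.from_rotvec([0,.087,0]);z=Rt.as_matrix()[:,2]
for dz in(.16,.12,.08,.04,.02,.001):print(row(np.array([.521,-.194,.130+dz])+.002*z,Rt))
E
```

```text
(array([-9.5,  3. , 19.1]), array([-0.0028,  0.0885,  0.0029]))
(array([-29.5,   3.1,  53.8]), array([-0.0028,  0.0885,  0.0029]))
(array([-49.4,   3.1,  88.4]), array([-0.0028,  0.0885,  0.0029]))
(array([-69.4,   3.2, 123.1]), array([-0.0028,  0.0885,  0.0029]))
(array([-79.4,   3.2, 140.4]), array([-0.0028,  0.0885,  0.0029]))
(array([-88.9,   3.2, 156.9]), array([-0.0028,  0.0885,  0.0029]))
```

```bash
python3 -m crank '[{"wx":-0.003,"wy":0.0885,"wz":0.003,"x":-9.5,"y":3,"z":19,"hand":1},{"wx":-0.003,"wy":0.0885,"wz":0.003,"x":-20,"y":3,"z":36,"hand":1},{"wx":-0.003,"wy":0.0885,"wz":0.003,"x":-29.5,"y":3.1,"z":54,"hand":1},{"wx":-0.003,"wy":0.0885,"wz":0.003,"x":-40,"y":3.1,"z":71,"hand":1},{"wx":-0.003,"wy":0.0885,"wz":0.003,"x":-49.4,"y":3.1,"z":88.4,"hand":1},{"wx":-0.003,"wy":0.0885,"wz":0.003,"x":-59.4,"y":3.1,"z":105.7,"hand":1},{"wx":-0.003,"wy":0.0885,"wz":0.003,"x":-59.4,"y":3.1,"z":105.7,"hand":1}]'
python3 - <<'E'
from h import *
p,r=pose();M=r.as_matrix();g=p-.002*M[:,2];print(g)
for a in(0,-5):
    d=M@[np.sin(np.radians(a)),0,np.cos(np.radians(a))];print(a,(g+.115*d).round(4),[proj(c,g+.115*d).round(1).tolist() for c in('side','top','wrist')])
obs={c:[] for c in('side','top','wrist')}
for k in range(3):
    for c in obs:
        snap(c);u=env.place_of(c,'stirrer_foot');obs[c]+=[u[0]['uv']] if u else []
for c in obs:print(c,np.median(obs[c],0) if obs[c] else None,len(obs[c]))
E
```

```text
t: 29.5
tcp_pos: [0.5217, -0.1938, 0.1871]
tool_rot: [0.012, 0.953, -0.042, 0.3]
contact_force: [0.7, 0.8, -1.5]
opening: 0.0181
grip_force: 40.0
[ 0.52057405 -0.19373623  0.18870327]
0 [ 0.5861 -0.1993  0.0944] [[275.9, 172.8], [306.5, 184.6], [253.8, 192.6]]
-5 [ 0.5777 -0.1985  0.089 ] [[279.4, 175.8], [306.0, 188.8], [253.8, 203.1]]
side [279.8 176.2] 3
top [306.8 187.4] 3
wrist [257.7 204.1] 3
```

```bash
python3 -m crank '[{"wx":0,"wy":0,"wz":0,"x":-10,"y":0,"z":17.3,"hand":1},{"wx":0,"wy":0,"wz":0,"x":-18,"y":0,"z":31,"hand":1},{"wx":0,"wy":0,"wz":0,"x":-24,"y":0,"z":41.5,"hand":1},{"wx":0,"wy":0,"wz":0,"x":-27.5,"y":0,"z":47.6,"hand":1},{"wx":0,"wy":0,"wz":0,"x":-27.5,"y":0,"z":47.6,"hand":1}]'; python3 -m crank '[{"wx":0,"wy":0,"wz":0,"x":-0.7,"y":0,"z":1.3,"hand":1},{"wx":0,"wy":0,"wz":0,"x":-1.5,"y":0,"z":2.6,"hand":1},{"wx":0,"wy":0,"wz":0,"x":-1.5,"y":0,"z":2.6,"hand":1},{"wx":0,"wy":0,"wz":0,"x":-1.5,"y":0,"z":2.6,"hand":1}]'; python3 - <<'E'
from h import *
p,r=pose();M=r.as_matrix();print(p-.002*M[:,2])
E
```

```text
t: 31.02
tcp_pos: [0.5268, -0.1944, 0.133]
tool_rot: [0.013, 0.953, -0.042, 0.3]
contact_force: [0.3, 0.4, -0.8]
opening: 0.018
grip_force: 40.0
t: 31.52
tcp_pos: [0.5273, -0.1946, 0.132]
tool_rot: [0.013, 0.952, -0.042, 0.302]
contact_force: [-4.8, 0.1, 6.4]
opening: 0.0175
grip_force: 40.0
[ 0.52611788 -0.19447993  0.13362411]
```

I reused the shift ratio from before the pitch, so it drifted 5 mm forward into light contact. I'll shift it back, then down.

```bash
python3 -m crank '[{"wx":0,"wy":0,"wz":0,"x":1.2,"y":0,"z":-1.6,"hand":1},{"wx":0,"wy":0,"wz":0,"x":-3,"y":0,"z":-4.5,"hand":1},{"wx":0,"wy":0,"wz":0,"x":-3,"y":0,"z":-4.5,"hand":1},{"wx":0,"wy":0,"wz":0,"x":-4.3,"y":0,"z":-2.6,"hand":1},{"wx":0,"wy":0,"wz":0,"x":-5.4,"y":0,"z":-1,"hand":1},{"wx":0,"wy":0,"wz":0,"x":-5.4,"y":0,"z":-1,"hand":1},{"wx":0,"wy":0,"wz":0,"x":-5.4,"y":0,"z":-1,"hand":1}]'; python3 - <<'E'
from h import *
p,r=pose();M=r.as_matrix();g=p-.002*M[:,2];print(g)
for a in(0,-5):
    d=M@[np.sin(np.radians(a)),0,np.cos(np.radians(a))];print(a,(g+.115*d).round(4),[proj(c,g+.115*d).round(1).tolist() for c in('side','top','wrist')])
obs={c:[] for c in('side','top','wrist')}
for k in range(3):
    for c in obs:
        snap(c);u=env.place_of(c,'stirrer_foot');obs[c]+=[u[0]['uv']] if u else []
for c in obs:print(c,np.median(obs[c],0) if obs[c] else None,len(obs[c]))
E
```

```text
t: 32.4
tcp_pos: [0.5229, -0.1942, 0.1295]
tool_rot: [0.013, 0.952, -0.042, 0.302]
contact_force: [-3.2, 0.4, 8.0]
opening: 0.0179
grip_force: 40.0
[ 0.5217181  -0.19412     0.13109967]
0 [ 0.5878 -0.1999  0.0371] [[274.4, 194.9], [304.5, 186.3], [253.9, 192.6]]
-5 [ 0.5793 -0.1991  0.0317] [[277.7, 197.9], [304.1, 190.3], [253.9, 203.1]]
side [279.45 199.15] 2
top [304.6 191.7] 3
wrist [254.9 204.1] 3
```

The foot is back at its original pixel positions (side 280,199; top 304,192) and resting on the ledge. Release and back off along the tool axis.

```bash
python3 -m crank '[{"wx":0,"wy":0,"wz":0,"x":0,"y":0,"z":0,"hand":0.6},{"wx":0,"wy":0,"wz":0,"x":0,"y":0,"z":0,"hand":0.45},{"wx":0,"wy":0,"wz":0,"x":0,"y":0,"z":0,"hand":0.43},{"wx":0,"wy":0,"wz":0,"x":0,"y":0,"z":0,"hand":0.43},{"wx":0,"wy":0,"wz":0,"x":0,"y":0,"z":-15,"hand":0.43},{"wx":0,"wy":0,"wz":0,"x":0,"y":0,"z":-45,"hand":0.43},{"wx":0,"wy":0,"wz":0,"x":0,"y":0,"z":-90,"hand":0.43},{"wx":0,"wy":0,"wz":0,"x":0,"y":0,"z":-130,"hand":0.43},{"wx":0,"wy":0,"wz":0,"x":0,"y":30,"z":-150,"hand":0.2},{"wx":0,"wy":0,"wz":0,"x":0,"y":60,"z":-150,"hand":0.2},{"wx":0,"wy":0,"wz":0,"x":0,"y":60,"z":-150,"hand":0.2},{"wx":0,"wy":0,"wz":0,"x":0,"y":60,"z":-150,"hand":0.2}]'; python3 - <<'E'
from h import *
np.set_printoptions(precision=4,suppress=True)
for k in range(2):
    im=snap('top','pics/z.png');snap('side');snap('wrist')
    for n in['stirrer_grip','stirrer_foot','drum','flange_mid','oil_can']:
        o={c:env.place_of(c,n) for c in('side','top')};o=[(c,u[0]['uv']) for c,u in o.items() if u]
        if len(o)>1:print(n,np.round([x[1] for x in o]).tolist(),tri(o))
    print([[(np.round(d['uv']).tolist(),round(d['p'],2)) for d in env.place_of(c,n)] for c in('top','side','wrist') for n in('stone0_mid','spanner_a')])
cc=np.array([.486,-.0325])
for r in(48,55,62,69):
    print(r,[(a,int(x.mean()),int(x[2])-int(x[0])) for a in range(0,360,8) for u,v in [proj('top',[*(cc+r/1e3*np.array([np.cos(np.radians(a)),np.sin(np.radians(a))])),.075])] for x in [im[int(round(v)),int(round(u))]] if x.mean()<165 or int(x[2])<int(x[0])])
E
```

```text
t: 34.8
tcp_pos: [0.4308, -0.2451, 0.2506]
tool_rot: [0.012, 0.953, -0.042, 0.3]
contact_force: [0.1, -0.3, 0.3]
opening: 0.0692
grip_force: 0.0
stirrer_grip [[308.0, 164.0], [310.0, 214.0]] (array([ 0.5207, -0.2018,  0.1281]), [np.float64(0.0033205622535828526), np.float64(0.0033205622535830053)])
stirrer_foot [[277.0, 200.0], [304.0, 192.0]] (array([ 0.5781, -0.1981,  0.0259]), [np.float64(0.0022691053028174543), np.float64(0.0022691053028175093)])
drum [[295.0, 260.0], [229.0, 231.0]] (array([ 0.4892, -0.0294,  0.0137]), [np.float64(0.002065086341824713), np.float64(0.002065086341824574)])
flange_mid [[293.0, 239.0], [228.0, 230.0]] (array([ 0.4951, -0.0307,  0.0626]), [np.float64(0.0006192610038472745), np.float64(0.000619261003847203)])
oil_can [[251.0, 189.0], [331.0, 150.0]] (array([ 0.6729, -0.2672, -0.004 ]), [np.float64(0.002005914175793767), np.float64(0.0020059141757936888)])
[[([246.0, 208.0], 0.48)], [([259.0, 122.0], 0.71), ([226.0, 145.0], 0.6), ([228.0, 234.0], 0.55), ([238.0, 260.0], 0.51)], [], [([198.0, 236.0], 0.92), ([192.0, 220.0], 0.77), ([251.0, 190.0], 0.55)
[... 1081 characters left out ...]
56)]]
48 [(56, 88, -1), (64, 90, -7), (72, 154, 8), (80, 159, 7), (176, 98, -7), (184, 144, 5), (200, 99, -5)]
55 [(56, 95, -6), (64, 98, -4), (72, 102, -3), (80, 158, 8), (176, 93, -5), (184, 149, 7), (192, 140, 4), (200, 99, -5), (304, 117, 2), (312, 130, 3), (320, 140, 4), (328, 161, 7)]
62 [(56, 83, -6), (64, 101, -7), (72, 133, 4), (80, 158, 8), (176, 162, 8), (184, 163, 8), (192, 162, 7), (200, 96, -7), (208, 144, -1), (296, 162, 10), (304, 90, -6), (312, 90, -6), (320, 85, -5), (328, 117, -1)]
69 [(56, 160, 9), (64, 150, 8), (72, 160, 9), (80, 160, 6), (176, 162, 6), (184, 162, 7), (192, 160, 8), (200, 162, 7), (296, 156, 4), (304, 93, -8), (312, 92, -6), (320, 87, -7), (328, 92, -5)]
```

```bash
python3 -c "
from plant import env
print(env.close_job())"
```

```text
the job is handed in; nothing more can be done
None
```

The stirrer is back in its cradle and the job is handed in at about 35 s. The camera readings show no stones left on the grate, though I could not count all six below it; the flange, drum and other tools show no visible movement.

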